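# Set the shoe finisher's speed dial four clicks up from off

## Robot

A 7-joint arm with a two-finger parallel gripper is mounted at the origin on the work surface. World frame = base frame: x ahead of the robot, y to its left, z up, the work surface at z = 0. Lengths are in m, angles in rad, forces in N, time in s.
With the tool pointing down it reaches from about 0.4 to 0.875 m from the base axis. Payload 19.3 kg.
Tool frame: the origin (TCP) lies at the very end of the fingers, on their centre line; the grasp point (between the pads) lies 19 mm behind it; z points along the fingers, y is the direction in which the jaws open and shut (so a half turn about z gives the same grasp; the last joint's range is limited). The gripper opens to 85 mm and grips with 20 to 120 N. Pads are 22 mm wide; open, the fingers measure 114 mm over their backs; the gripper's body (76 mm by 85 mm) begins 54 mm behind the grasp point. The pads swing forward as they close: fully open they stand 13 mm farther back than shut.
Start: joints at [-1.204, 0.521, -0.036, 1.599, 0.021, 1.021, -0.113], TCP at [0.264, 0.566, 0.231] pointing down, gripper open.
Joint ranges: [-2.91, 2.91], [-0.3, 2.13], [-1.5, 1.42], [0.17, 2.43], [-1.26, 4.41], [0.16, 1.93], [-2.52, 2.52]. Speed limits (rad/s): [1.89, 1.89, 2.39, 2.39, 3.01, 3.01, 3.01].

## Interface

Orientations are given as [roll, pitch, yaw] about the fixed x, y, z axes, in that order (R = Rz(yaw) Ry(pitch) Rx(roll)).
In Python, from workcell import bot, vision, job_done gives the robot as it stands.
- The arm moves only by the tool arm_command, never from a script. Its arguments are lists of equal length, an entry for each row: "gripper": the finger opening in cm, from 0 to 8.54; "slide": the shift along the tool's x, y, z in cm, a list of three; "turn": the turn, a rotation vector about the tool's x, y, z in degrees, a list of three. A call has 1 to 5 rows; each row is the pose to reach, as a shift and turn from the pose commanded when the call began, along the tool's axes at that moment; what a row does not reach only later rows make up. A row lasts 1/8 s, in which the tool goes at most 62.5 mm and 10.7 degrees, less where a joint would pass 70% of its speed; a pose out of reach is approached as far as the arm can. A call with a gripper value outside its range is refused whole. The fingers move at their own pace and stop on an object; "force" is the grip in N (left out, the last holds). Time passes only in rows, so rows that repeat a pose let the fingers close. It gives the time, the measured TCP pose, the force and the opening at its end, in the units of the state.
- bot.observe(): the state, without advancing time (a new reading comes with each control period).
- vision.grab_frame(name): name is "side" or "top" or "wrist"; returns the picture (420x560x3 uint8, blue, green, red); there is no depth.
- vision.camera_model(name): a dict with "mtx" (3x3 intrinsics, pixels), "T" (4x4, takes a point from camera to world coordinates). Camera axes: x right, y down, z forward; pixel columns grow to the right and rows downward; lengths in m; the calibration is good to about 2 mm. The wrist camera is an equidistant fisheye: a pixel r from the principal point sees the ray r / f radians off the axis. A picture is of the moment at which its call begins: read the wrist's pose just before it. camera_model takes no time and is no camera call; for the wrist camera it gives the pose at the moment of the call.
- job_done(): hands the job in, once; it reports no verdict.
The state is a dict: "clock": time; "qpos": joint angles; "qd": joint speeds; "joint_efforts": joint torques, N m; "position": TCP position; "tool_rot": TCP orientation; "force": force on the tool from outside, world axes, zero at the start; "moment": the same for the moment, N m; "grip_width": finger opening in m.
Only numpy, scipy, OpenCV 4.12 (cv2) and the standard library are available. Lean on these libraries where they do the work, as an engineer would, in place of code of your own. Each camera call takes 0.05 s, during which the arm holds its last target. There are 200 camera calls.

## Task

The scale round the speed dial of the unplugged shoe finisher has worn away, so set it by feel: with a fingertip push the dial's long nose anticlockwise (seen from above) all the way back to its off stop, without forcing it, then push it clockwise exactly four clicks and leave it resting in the fourth. Do not take the dial between the fingers, and leave the small round lamp knob and all the other things where they are.

Things in the scene. Friction and masses are not known exactly. Their poses are not given: they have to be found in the camera images.
- finisher: the bench shoe finisher, a fixed grey machine: control deck on the left, motor, sanding drum and brush in line to the right. Its frame: origin at table level straight under the dial's upright axis, z up, x away from the operator (robot) side, y to the operator's left
- deck (a point): point on the dial's axis at the top of the level control deck, 70 mm above the table; axes as finisher. In them the deck reaches x -95 to 115, y -140 to 190 mm. A round aluminium dial plate, 108 mm across and 4 mm thick, lies on it round the dial. A 12 mm tall rocker switch stands at x -66, y -92 mm. Apart from the dial nothing stands within 90 mm of the axis
- motor_end (a point): centre of the motor's near end cap (112 mm across, 190 mm above the table), 145 mm to the right of the dial's axis; axes as finisher. Motor, drum and brush go on from here to the right, over 390 mm, up to 285 mm above the table
- dial_knob: the speed dial's black knob: origin on its axis at the top of the dial plate (74 mm above the table), x axis along its nose, z up. Round hub 38 mm across, 26 mm tall; one upright-sided nose with a white line on top, reaching 46 mm from the axis, 33 mm wide at the axis tapering to 15 mm at 42 mm, its underside 3 mm and its top at the end 21 mm above the plate
- dial_nose (a point): point inside the nose near its end, 40 mm from the axis, 14 mm above the plate, axes as dial_knob. A fingertip going round the axis 35 to 45 mm out, 5 to 10 mm above the plate, pushes the nose along from behind. At off the nose points 135 degrees anticlockwise (from above) of the finisher's x axis, so towards the operator and to the left
- speed_dial (a joint): speed dial angle, rad, growing clockwise from above: ten clicks 0.524 (30 degrees) apart, 0 = off to 4.712; four clicks up = 2.094. Rigid stops 0.12 beyond both ends. A spring pulls it into the nearest click; leaving one takes most force, about 0.25 N m (6 N at the nose), falling to the crest half-way; then it snaps on ahead of the finger. At the start it rests in one of clicks 2 to 8
- lamp_mark (a point): point on the rim of the small round lamp knob, which turns freely (26 mm across, top 88 mm above the table, centred at x 78, y 100 mm in the finisher's frame); it must not be turned
- wax_tin: flat round polish tin, 69 mm across, 24 mm tall, lying on the deck to the left of the dial; origin at the centre of its underside
- thread_spool: upright wooden thread spool, 38 mm across, 52 mm tall, standing on the deck left of and beyond the dial; origin at the centre of its underside
- shoe_brush: wooden shoe brush lying bristles down on the table in front of the deck, 170 x 50 x 42 mm; origin at the centre of its underside, x along its length
- hammer: cobbler's hammer lying on the table beyond the deck, 255 mm long, head 27 mm tall; origin under the handle near the middle, x towards the head
- shoe: grey trainer standing on the table left of the finisher, 285 x 100 x 102 mm; origin at the centre of its sole, x towards the toe
- glue_jar: jar of glue, 72 mm across, 110 mm tall, standing on the table beyond the deck's left end; origin at the centre of its underside
- awl: awl lying on the table between the deck and the shoe, 160 mm long, handle 24 mm thick; origin near the front end of the handle, x towards the point

How it is judged:
By the outcome, as a careful person would: the job done as asked, in the order asked, and still so for the second after the job is handed in, with the robot touching nothing.
It also fails if it takes over 69 s, if anything falls off the work surface, if the arm or the gripper's body presses on something with over 40 N, if the wrist force passes 120 N, or if a joint passes its speed limit or range.

## Working session

There is one attempt and no reset: what is moved stays moved. The work goes in short steps, Python scripts to look and compute and a tool call to move; the robot and the scene stay as the last step left them, time stands still between calls to the robot, and variables do not carry over. Pictures are saved under pics/ and viewed, about 8 in all and at most 12, crops included, and the job is handed in when it is done.

Besides the shell and the picture viewer there is one more tool, called after "Request:" as a command line: name --argument value ..., lists and objects as JSON in quotes. arm_command: Moves the arm, as the interface text tells. Its arguments: {"type":"object","properties":{"gripper":{"type":"array","items":{"type":"number"}},"slide":{"type":"array","items":{"type":"array","items":{"type":"number"}}},"turn":{"type":"array","items":{"type":"array","items":{"type":"number"}}},"force":{"type":"number"}},"required":["gripper","slide","turn"]}

```bash
mkdir -p pics; python3 - <<'E'
from workcell import bot, vision
import cv2
for n in ("top","side"):
    cv2.imwrite(f"pics/{n}0.png",cv2.resize(vision.grab_frame(n),(800,600),interpolation=cv2.INTER_CUBIC))
    m=vision.camera_model(n);print(n,m["mtx"].tolist(),m["T"].round(4).tolist())
s=bot.observe();print(s["clock"],s["position"],s["tool_rot"],s["force"],s["grip_width"])
E
```

```text
top [[445.4506584315685, 0.0, 277.03811648527784], [0.0, 445.4506584315685, 219.7080308671461], [0.0, 0.0, 1.0]] [[-0.014, -0.9835, 0.1802, 0.4171], [-0.9999, 0.0154, 0.0065, 0.1775], [-0.0092, -0.1801, -0.9836, 1.1665], [0.0, 0.0, 0.0, 1.0]]
side [[458.34749588955884, 0.0, 278.70912379769356], [0.0, 458.34749588955884, 207.00478122229973], [0.0, 0.0, 1.0]] [[0.9829, -0.1422, 0.1169, 0.4972], [-0.184, -0.7713, 0.6093, -0.3609], [0.0035, -0.6204, -0.7843, 0.8092], [0.0, 0.0, 0.0, 1.0]]
0.1 [0.26429573 0.56604542 0.23079709] [-3.14061134e+00  7.81577593e-05  2.70474344e+00] [ 0.01814507  0.26229602 -0.49979161] 0.08506231818630225
```

View pics/top0.png

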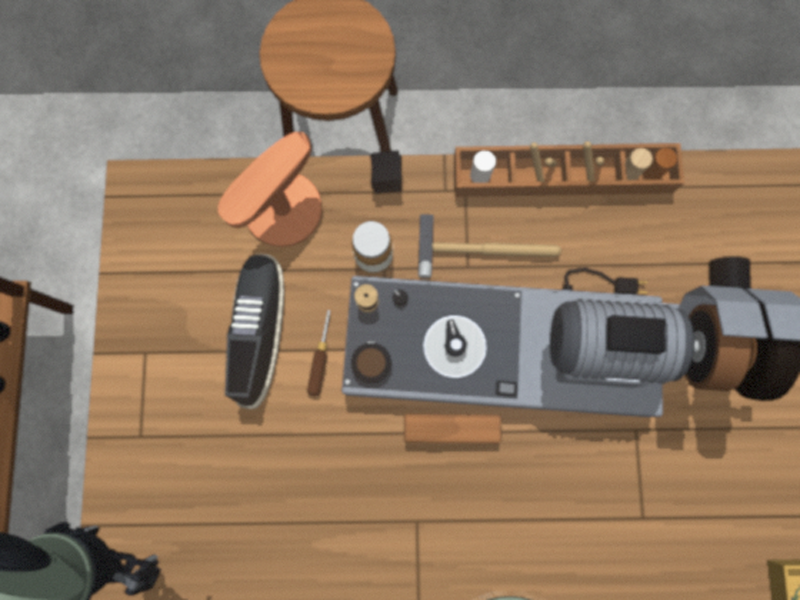

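View pics/side0.png

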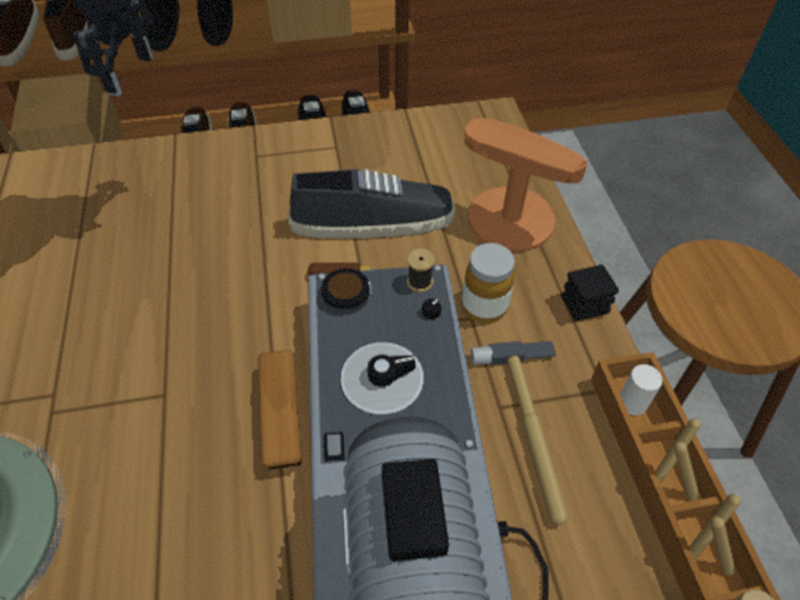

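The top view shows the dial plate at about (455,346), with the nose pointing up and slightly left to about (450,320). The side view has the plate at (382,377). Next I'll fit the plate in code and view an enlarged crop.

```bash
cat >h.py <<'E'
from workcell import bot, vision
import numpy as np, cv2
from scipy.spatial.transform import Rotation as R
def onplane(name,uv,z):
    m=vision.camera_model(name);T=m["T"];K=m["mtx"]
    d=T[:3,:3]@np.linalg.solve(K,[uv[0],uv[1],1]);o=T[:3,3]
    return o+d*(z-o[2])/d[2]
def proj(name,p):
    m=vision.camera_model(name);q=np.linalg.inv(m["T"])@[*p,1];q=m["mtx"]@q[:3];return q[:2]/q[2]
E
python3 - <<'E'
from h import *
tiles=[]
for n,(c0,r0) in dict(top=(235,185),side=(205,175)).items():
    f=vision.grab_frame(n); w,h=(150,120) if n=="top" else (150,120)
    c=f[r0:r0+h,c0:c0+w]
    hsv=cv2.cvtColor(c,cv2.COLOR_BGR2HSV)
    mk=((hsv[...,2]>150)&(hsv[...,1]<40)).astype('u1')
    cs,_=cv2.findContours(mk,cv2.RETR_EXTERNAL,cv2.CHAIN_APPROX_NONE)
    k=max(cs,key=cv2.contourArea);hull=cv2.convexHull(k)
    e=cv2.fitEllipse(hull);print(n,e,cv2.contourArea(hull))
    uv=np.array(e[0])+[c0,r0];print(uv,onplane(n,uv,.074))
    tiles.append(cv2.resize(c,None,fx=2.6 if 0 else 5,fy=5,interpolation=cv2.INTER_CUBIC))
cv2.imwrite("pics/c_top.png",tiles[0])
# deck corners (read in 800 px picture)
for uv in [(352,277),(522,290),(345,393)]: print(onplane("top",np.array(uv)*.7,.07).round(4))
E
```

```text
top ((2.4665374755859375, 193.69223022460938), (136.41018676757812, 448.83575439453125), 38.49207305908203) 7307.0
[237.46653748 378.69223022] [0.24012373 0.28262531 0.074     ]
side ((62.004730224609375, 89.31148529052734), (49.849853515625, 57.303077697753906), 88.60964965820312) 2215.5
[267.00473022 264.31148529] [0.56037424 0.08052712 0.074     ]
[0.6856 0.2613 0.07  ]
[ 0.6572 -0.0381  0.07  ]
[0.4814 0.2736 0.07  ]
```

View pics/c_top.png

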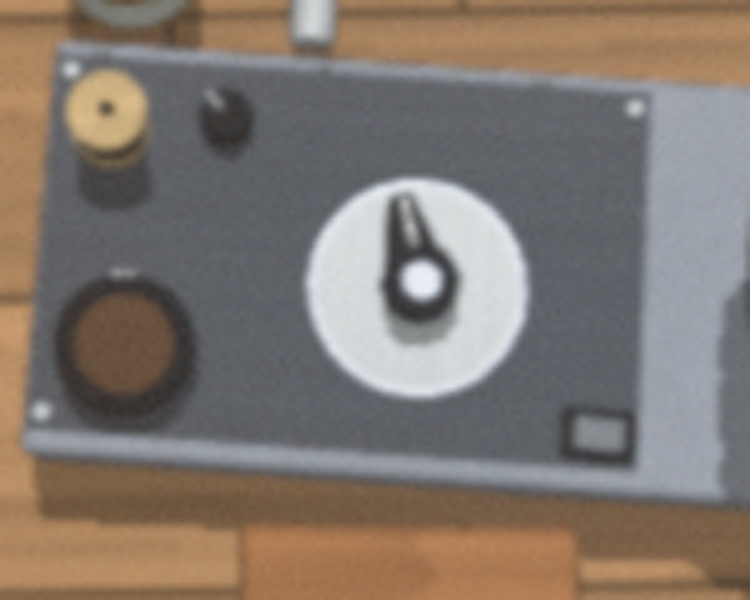

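```bash
python3 - <<'E'
from h import *
def c(u,v): return np.array([235+(u+.5)/5-.5,185+(v+.5)/5-.5])
P=lambda u,v,z:onplane("top",c(u,v),z)
o=P(416.5,288,.074);print("axis",o, "side est .5604 .0805")
hub=P(421,281,.1);print("hub",hub)
a=P(401,197,.095);d=a-hub;print("nose",np.degrees(np.arctan2(d[1],d[0])),np.linalg.norm(d[:2]))
s1,s2=P(71,69,.071),P(635,107,.071);s3=P(41,411,.071)
print("yaw",np.degrees(np.arctan2(-(s1-s2)[0],(s1-s2)[1])),np.degrees(np.arctan2((s1-s3)[1],(s1-s3)[0])))
print("lamp",P(226,115,.088),"tin",P(125,343,.094),"spool",P(107,109,.122),"rocker",P(598,434,.082))
s=bot.observe();print(R.from_euler('xyz',s["tool_rot"]).as_matrix().round(3).tolist())
E
```

```text
axis [0.55920584 0.08458495 0.074     ] side est .5604 .0805
hub [0.55919033 0.0845235  0.1       ]
nose 10.810148159875144 0.042863198341926645
yaw -4.868605295913594 -5.041952989074057
lamp [0.64499642 0.17730872 0.088     ] tin [0.53198322 0.2277909  0.094     ] spool [0.64165908 0.23433476 0.122     ] rocker [ 4.85682630e-01 -3.28070896e-04  8.20000000e-02]
[[-0.906, 0.423, -0.0], [0.423, 0.906, -0.001], [-0.0, -0.001, -1.0]]
```

```bash
cat >>h.py <<'E'
AX=np.array([.5595,.0835])
def go(phi,r,z,mode,n=1,phi0=None):
    """finger at world angle phi (deg) about the dial axis; tool axis `mode` (x/y) radial. prints slide cm, turn deg in current tool axes"""
    s=bot.observe();R0=R.from_euler('xyz',s["tool_rot"]);p=s["position"]
    for k in range(1,n+1):
        f=phi if phi0 is None else phi0+(phi-phi0)*k/n
        a=np.radians(f);t=np.array([*(AX+r*np.array([np.cos(a),np.sin(a)])),z])
        rad=np.array([np.cos(a),np.sin(a),0]);dn=np.array([0,0,-1.])
        M=np.column_stack([np.cross(rad,dn),rad,dn] if mode=='y' else [rad,np.cross(dn,rad),dn])
        print(f,(R0.inv().apply(t-p)*100).round(2).tolist(),np.degrees((R0.inv()*R.from_matrix(M)).as_rotvec()).round(1).tolist())
def st():
    s=bot.observe();d=s["position"][:2]-AX;a=np.degrees(np.arctan2(d[1],d[0]));u=d/np.hypot(*d)
    f=s["force"];print("t",round(s["clock"],2),"phi",round(a,1),"r",np.hypot(*d).round(4),"z",s["position"][2].round(4),"rot",np.degrees(s["tool_rot"]).round(1),"Frad",(f[:2]@u).round(2),"Ftan(ccw+)",(f[1]*u[0]-f[0]*u[1]).round(2),"Fz",f[2].round(2),"q7",s["qpos"][6].round(2))
E
python3 -c "
from h import *
go(-36,.040,.2,'y')"
```

```text
-36 [-51.09, -32.01, 3.12] [-0.0, 0.0, 101.0]
```

Request:
arm_command --gripper '[0, 0, 0, 0, 0]' --slide '[[-51.1, -32, 3], [-51.1, -32, 3], [-51.1, -32, 3], [-51.1, -32, 3], [-51.1, -32, 3]]' --turn '[[0, 0, 101], [0, 0, 101], [0, 0, 101], [0, 0, 101], [0, 0, 101]]'

```text
clock: 0.82
position: [0.4348, 0.3025, 0.2158]
tool_rot: [3.141, -0.0, 1.761]
force: [1.2, 1.1, 1.0]
grip_width: 0.0001
```

```bash
python3 -c "
from h import *
st();go(-36,.040,.17,'y')"
```

```text
t 0.82 phi 119.6 r 0.252 z 0.2158 rot [180.   -0.  100.9] Frad 0.4 Ftan(ccw+) -1.61 Fz 1.0 q7 -0.41
-36 [-26.79, 10.83, 4.58] [0.0, -0.0, 46.9]
```

Request:
arm_command --gripper '[0, 0, 0, 0, 0]' --slide '[[-26.8, 10.8, 2.5], [-26.8, 10.8, 2.5], [-26.8, 10.8, 2.5], [-26.8, 10.8, 2.5], [-26.8, 10.8, 2.5]]' --turn '[[0, 0, 47], [0, 0, 47], [0, 0, 47], [0, 0, 47], [0, 0, 47]]'

```text
clock: 1.45
position: [0.5932, 0.0597, 0.1905]
tool_rot: [3.141, 0.001, 0.941]
force: [-0.3, 0.7, -0.8]
grip_width: -0.0001
```

Request:
arm_command --gripper '[0, 0]' --slide '[[0, 0, 0], [0, 0, 0]]' --turn '[[0, 0, 0], [0, 0, 0]]'

```text
clock: 1.7
position: [0.5919, 0.0632, 0.1905]
tool_rot: [-3.141, 0.0, 0.948]
force: [0.1, -0.0, -0.2]
grip_width: 0.0001
```

```bash
python3 -c "
from h import *
st();go(-36,.040,.081,'y')
m=vision.camera_model('wrist');print(m['mtx'].tolist(),m['T'].round(4).tolist())
f=vision.grab_frame('wrist');cv2.imwrite('pics/w1.png',f)"
```

```text
t 1.7 phi -32.1 r 0.0382 z 0.1905 rot [-180.     0.    54.3] Frad 0.09 Ftan(ccw+) 0.04 Fz -0.17 q7 -0.55
-36 [-0.26, 0.19, 10.95] [-0.0, 0.0, 0.3]
[[325.19226210127806, 0.0, 276.8786225347312], [0.0, 325.19226210127806, 215.42607964864345], [0.0, 0.0, 1.0]] [[0.8124, -0.5597, -0.1635, 0.6347], [-0.5831, -0.78, -0.2273, 0.1219], [-0.0003, 0.28, -0.96, 0.3324], [0.0, 0.0, 0.0, 1.0]]
```

View pics/w1.png

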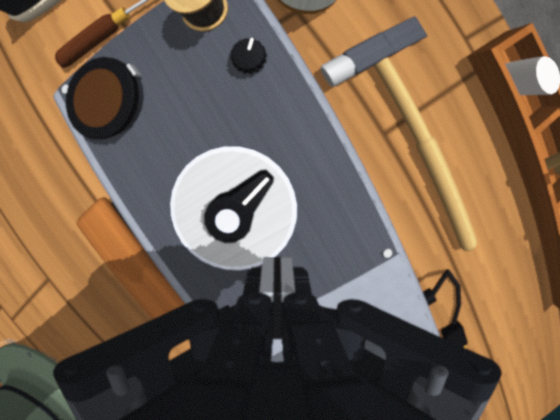

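The wrist view has the hub cap at (227,221), the nose tip at (270,173), and the plate spanning 171–297 by 147–269. The motor is well clear of the fingers.

```bash
cat >>h.py <<'E'
def wray(uv,z):
    m=vision.camera_model('wrist');K=m["mtx"];T=m["T"];d=(np.array(uv)-K[:2,2])/K[0,0];t=np.hypot(*d)
    v=T[:3,:3]@np.array([*(d/t*np.sin(t)),np.cos(t)]);o=T[:3,3];return o+v*(z-o[2])/v[2]
E
python3 -c "
from h import *
p=np.array([wray(u,.074) for u in [(171,208),(297,208),(234,147),(232,269)]])
# circle fit
A=np.c_[2*p[:,:2],np.ones(4)];x=np.linalg.lstsq(A,(p[:,:2]**2).sum(1),rcond=None)[0];print('plate',x[:2],np.sqrt(x[2]+x[0]**2+x[1]**2))
h=wray((227,221),.1);t=wray((270,174),.095);print(h,t,np.degrees(np.arctan2(t[1]-h[1],t[0]-h[0])),np.hypot(*(t-h)[:2]))"
```

```text
plate [0.56279154 0.08561875] 0.05332143263355434
[0.56188146 0.08565005 0.1       ] [0.60860465 0.09493323 0.095     ] 11.237452662142502 0.04763648497409764
```

```bash
sed -i 's/^AX=.*/AX=np.array([.5607,.0845])/' h.py; python3 -c "
from h import *
st();go(-36,.040,.0815,'y')"
```

```text
t 1.75 phi -33.8 r 0.0375 z 0.1907 rot [-180.    -0.    54.4] Frad -0.58 Ftan(ccw+) -0.3 Fz 0.24 q7 -0.55
-36 [-0.15, 0.26, 10.92] [-0.0, -0.0, 0.4]
```

Request:
arm_command --gripper '[0, 0, 0, 0, 0]' --slide '[[-0.15, 0.26, 3.5], [-0.15, 0.26, 6.5], [-0.15, 0.26, 9], [-0.15, 0.26, 10.5], [-0.15, 0.26, 10.9]]' --turn '[[0, 0, 0], [0, 0, 0], [0, 0, 0], [0, 0, 0], [0, 0, 0]]'

```text
clock: 2.38
position: [0.5932, 0.0604, 0.0814]
tool_rot: [-3.141, 0.0, 0.948]
force: [-0.3, 0.3, -0.4]
grip_width: 0.0004
```

Request:
arm_command --gripper '[0]' --slide '[[0, 0, 0]]' --turn '[[0, 0, 0]]'

```text
clock: 2.5
position: [0.5937, 0.06, 0.0823]
tool_rot: [3.141, -0.0, 0.947]
force: [1.0, -0.1, -1.0]
grip_width: -0.0
```

```bash
python3 -c "
from h import *
st();go(-11,.040,.0815,'y',5,-36)"
```

```text
t 2.5 phi -36.5 r 0.0411 z 0.0823 rot [180.   -0.   54.3] Frad 0.84 Ftan(ccw+) 0.51 Fz -0.98 q7 -0.49
-31.0 [0.39, -0.12, 0.08] [0.0, -0.0, -4.7]
-26.0 [0.73, -0.17, 0.08] [0.0, -0.0, -9.7]
-21.0 [1.08, -0.24, 0.08] [0.0, -0.0, -14.7]
-16.0 [1.41, -0.34, 0.08] [0.0, -0.0, -19.7]
-11.0 [1.73, -0.48, 0.08] [0.0, -0.0, -24.7]
```

Request:
arm_command --gripper '[0, 0, 0, 0, 0]' --slide '[[0.35, -0.02, 0], [0.69, -0.06, 0], [1.04, -0.14, 0], [1.37, -0.24, 0], [1.69, -0.37, 0]]' --turn '[[0, 0, -5], [0, 0, -10], [0, 0, -15], [0, 0, -20], [0, 0, -25]]'

```text
clock: 3.12
position: [0.6009, 0.0744, 0.0829]
tool_rot: [3.14, 0.001, 1.385]
force: [0.5, -6.8, 0.3]
grip_width: -0.0001
```

```bash
python3 -c "
from h import *
st()"
```

```text
t 3.12 phi -14.1 r 0.0414 z 0.0829 rot [1.799e+02 1.000e-01 7.940e+01] Frad 2.12 Ftan(ccw+) -6.44 Fz 0.3 q7 -0.18
```

Request:
arm_command --gripper '[0, 0, 0, 0, 0]' --slide '[[0.35, -0.02, 0.1], [0.69, -0.06, 0.1], [1.04, -0.14, 0.1], [1.37, -0.24, 0.1], [1.69, -0.37, 0.1]]' --turn '[[0, 0, -5], [0, 0, -10], [0, 0, -15], [0, 0, -20], [0, 0, -25]]'

```text
clock: 3.75
position: [0.6007, 0.0923, 0.082]
tool_rot: [3.14, 0.001, 1.822]
force: [3.5, -7.2, -0.4]
grip_width: 0.0004
```

```bash
python3 -c "
from h import *
st()"
```

```text
t 3.75 phi 11.1 r 0.0408 z 0.082 rot [1.799e+02 1.000e-01 1.044e+02] Frad 2.0 Ftan(ccw+) -7.74 Fz -0.42 q7 0.13
```

Request:
arm_command --gripper '[0, 0, 0, 0, 0]' --slide '[[0.35, -0.02, 0], [0.69, -0.06, 0], [1.04, -0.14, 0], [1.37, -0.24, 0], [1.69, -0.37, 0]]' --turn '[[0, 0, -5], [0, 0, -10], [0, 0, -15], [0, 0, -20], [0, 0, -25]]'

```text
clock: 4.38
position: [0.5926, 0.1085, 0.0818]
tool_rot: [3.14, 0.001, 2.259]
force: [1.3, -1.9, -0.2]
grip_width: 0.0
```

```bash
python3 -c "
from h import *
st()
cv2.imwrite('pics/w2.png',vision.grab_frame('wrist'))"
```

```text
t 4.38 phi 37.0 r 0.0399 z 0.0818 rot [1.799e+02 1.000e-01 1.294e+02] Frad -0.08 Ftan(ccw+) -2.27 Fz -0.24 q7 0.44
```

View pics/w2.png

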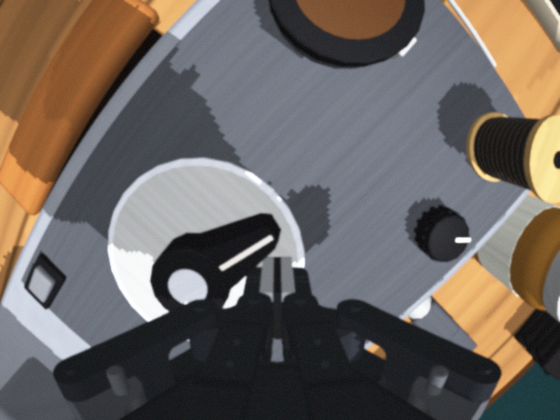

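The nose is moving anticlockwise ahead of the finger: hub at (186,286), tip at (275,222). The finger is behind it and clear of the tin and the lamp knob.

Request:
arm_command --gripper '[0, 0, 0, 0, 0]' --slide '[[0.35, -0.02, 0], [0.69, -0.06, 0], [1.04, -0.14, 0], [1.37, -0.24, 0], [1.69, -0.37, 0]]' --turn '[[0, 0, -5], [0, 0, -10], [0, 0, -15], [0, 0, -20], [0, 0, -25]]'

```text
clock: 5.05
position: [0.579, 0.1191, 0.0816]
tool_rot: [3.141, 0.001, 2.693]
force: [-0.2, 0.9, 0.1]
grip_width: 0.0001
```

Request:
arm_command --gripper '[0, 0, 0, 0, 0]' --slide '[[0.35, -0.02, 0], [0.69, -0.06, 0], [1.04, -0.14, 0], [1.37, -0.24, 0], [1.69, -0.37, 0]]' --turn '[[0, 0, -5], [0, 0, -10], [0, 0, -15], [0, 0, -20], [0, 0, -25]]'

```text
clock: 5.68
position: [0.5622, 0.1231, 0.0816]
tool_rot: [-3.141, 0.001, 3.13]
force: [0.1, 0.0, 0.4]
grip_width: 0.0004
```

```bash
python3 -c "
from h import *
st()"
```

```text
t 5.67 phi 87.8 r 0.0386 z 0.0816 rot [-1.800e+02  1.000e-01  1.793e+02] Frad 0.05 Ftan(ccw+) -0.08 Fz 0.42 q7 1.07
```

Request:
arm_command --gripper '[0, 0, 0, 0]' --slide '[[0.14, 0, 0], [0.28, -0.01, 0], [0.42, -0.02, 0], [0.56, -0.04, 0]]' --turn '[[0, 0, -2], [0, 0, -4], [0, 0, -6], [0, 0, -8]]'

```text
clock: 6.18
position: [0.5567, 0.1231, 0.081]
tool_rot: [3.141, 0.001, -3.013]
force: [5.9, 1.4, 1.0]
grip_width: 0.0001
```

```bash
python3 -c "
from h import *
st()
cv2.imwrite('pics/w3.png',vision.grab_frame('wrist'))"
```

```text
t 6.17 phi 95.9 r 0.0388 z 0.081 rot [ 1.800e+02  1.000e-01 -1.726e+02] Frad 0.79 Ftan(ccw+) -6.02 Fz 0.96 q7 1.17
```

View pics/w3.png

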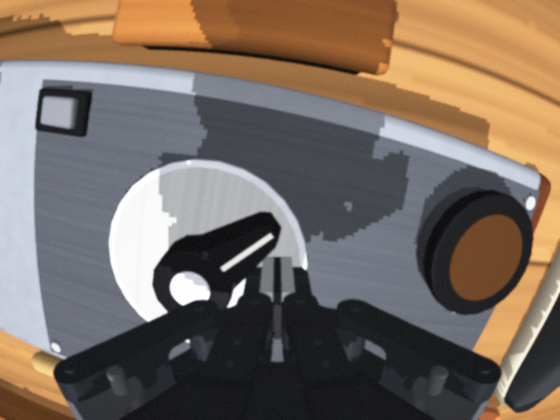

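Contact again at 6 N. In the picture the hub cap is at (190,288) and the white line runs from (222,269) to (272,236). I'll work out the nose angle from that.

```bash
python3 -c "
from h import *
st()
h=wray((190,288),.1)
for uv,z in (((272,236),.095),((222,269),.0985)):
  t=wray(uv,z);d=t-h;print(h,np.degrees(np.arctan2(d[1],d[0])),np.hypot(*d[:2]))
"
```

```text
t 6.22 phi 96.0 r 0.0388 z 0.081 rot [ 1.800e+02  1.000e-01 -1.725e+02] Frad 0.98 Ftan(ccw+) -5.14 Fz 1.14 q7 1.18
[0.56081665 0.08581558 0.1       ] 129.76446995789448 0.04286016750991948
[0.56081665 0.08581558 0.1       ] 128.82184671646556 0.01736620990935121
```

Request:
arm_command --gripper '[0, 0]' --slide '[[0.1, 0, 0], [0.2, 0, 0]]' --turn '[[0, 0, -1.5], [0, 0, -3]]'

```text
clock: 6.48
position: [0.5552, 0.1231, 0.0812]
tool_rot: [3.141, 0.002, -2.962]
force: [7.9, 3.5, -0.8]
grip_width: 0.0002
```

```bash
python3 -c "
from h import *
st()"
```

```text
t 6.47 phi 98.1 r 0.039 z 0.0812 rot [ 1.800e+02  1.000e-01 -1.697e+02] Frad 2.32 Ftan(ccw+) -8.27 Fz -0.77 q7 1.21
```

Request:
arm_command --gripper '[0, 0]' --slide '[[0.07, 0, 0], [0.15, 0, 0]]' --turn '[[0, 0, -1], [0, 0, -2]]'

```text
clock: 6.72
position: [0.5538, 0.123, 0.0812]
tool_rot: [3.141, 0.003, -2.927]
force: [7.0, 4.1, -1.0]
grip_width: -0.0002
```

```bash
python3 -c "
from h import *
st()"
```

```text
t 6.72 phi 100.2 r 0.0391 z 0.0812 rot [ 1.800e+02  1.000e-01 -1.677e+02] Frad 2.79 Ftan(ccw+) -7.62 Fz -1.02 q7 1.24
```

Request:
arm_command --gripper '[0, 0]' --slide '[[0.07, 0, 0], [0.14, 0, 0]]' --turn '[[0, 0, -1], [0, 0, -2]]'

```text
clock: 6.98
position: [0.5521, 0.1226, 0.0811]
tool_rot: [3.141, 0.002, -2.892]
force: [7.1, 2.9, -0.2]
grip_width: -0.0001
```

```bash
python3 -c "
from h import *
st()"
```

```text
t 6.97 phi 102.7 r 0.039 z 0.0811 rot [ 1.800e+02  1.000e-01 -1.657e+02] Frad 1.22 Ftan(ccw+) -7.58 Fz -0.24 q7 1.27
```

Request:
arm_command --gripper '[0, 0]' --slide '[[0.06, 0, 0], [0.12, 0, 0]]' --turn '[[0, 0, -1], [0, 0, -1.5]]'

```text
clock: 7.22
position: [0.5514, 0.1226, 0.0812]
tool_rot: [3.141, 0.003, -2.866]
force: [8.6, 5.5, -0.9]
grip_width: -0.0
```

```bash
python3 -c "
from h import *
st()"
```

```text
t 7.22 phi 103.6 r 0.0392 z 0.0812 rot [ 180.     0.2 -164.2] Frad 3.3 Ftan(ccw+) -9.69 Fz -0.93 q7 1.29
```

The force rose to 9.7 N over 0.7 mm, so the stop is felt. I'll back off, lift, and cross to the other side.

Request:
arm_command --gripper '[0, 0, 0, 0, 0]' --slide '[[-0.5, 0, 0], [-1.2, 0, 0], [-1.2, 0, -3], [-1.2, 0, -7], [-1.2, 0, -7]]' --turn '[[0, 0, 0], [0, 0, 0], [0, 0, 0], [0, 0, 0], [0, 0, 0]]'

```text
clock: 7.85
position: [0.5629, 0.1251, 0.1532]
tool_rot: [-3.141, 0.003, -2.867]
force: [-0.2, -0.5, 0.1]
grip_width: 0.0001
```

```bash
python3 -c "
from h import *
st()
go(178,.040,.150,'x');go(178,.040,.0815,'x')"
```

```text
t 7.85 phi 86.8 r 0.0407 z 0.1532 rot [-180.     0.2 -164.3] Frad -0.53 Ftan(ccw+) 0.19 Fz 0.13 q7 1.33
178 [5.13, -2.63, 0.3] [0.0, 0.2, 17.7]
178 [5.15, -2.63, 7.15] [0.0, 0.2, 17.7]
```

Request:
arm_command --gripper '[0, 0, 0, 0, 0]' --slide '[[2.6, -1.3, 0.3], [5.1, -2.6, 0.3], [5.1, -2.6, 0.3], [5.1, -2.6, 3.5], [5.1, -2.6, 5]]' --turn '[[0, 0, 9], [0, 0, 17.7], [0, 0, 17.7], [0, 0, 17.7], [0, 0, 17.7]]'

```text
clock: 8.48
position: [0.5193, 0.0863, 0.0992]
tool_rot: [-3.141, -0.002, 3.109]
force: [-0.0, -0.2, 0.1]
grip_width: -0.0002
```

```bash
python3 -c "
from h import *
st()
go(178,.040,.0815,'x')
cv2.imwrite('pics/w4.png',vision.grab_frame('wrist'))"
```

```text
t 8.47 phi 177.5 r 0.0414 z 0.0992 rot [-1.800e+02 -1.000e-01  1.782e+02] Frad 0.04 Ftan(ccw+) 0.19 Fz 0.13 q7 1.08
178 [-0.15, -0.04, 1.77] [-0.0, -0.1, 0.2]
```

View pics/w4.png

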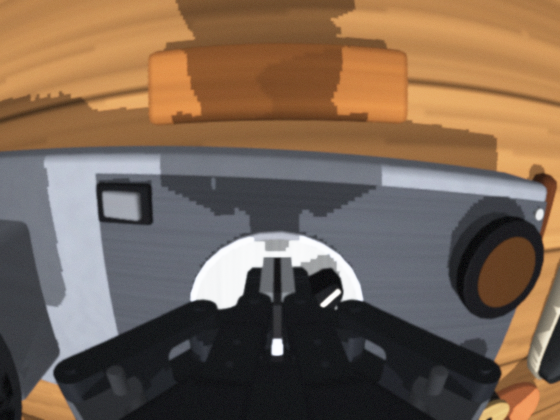

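The nose is at (330,295), to the right of the finger and clear of it. I'll lower and sweep clockwise, which is tool +y.

Request:
arm_command --gripper '[0, 0, 0]' --slide '[[-0.13, 0, 1.2], [-0.13, 0, 1.75], [-0.13, 0, 1.75]]' --turn '[[0, 0, 0], [0, 0, 0], [0, 0, 0]]'

```text
clock: 8.9
position: [0.521, 0.0861, 0.0832]
tool_rot: [-3.142, -0.0, 3.108]
force: [-0.2, 0.4, 1.2]
grip_width: -0.0006
```

Request:
arm_command --gripper '[0, 0, 0, 0, 0]' --slide '[[0, 0.14, 0], [-0.01, 0.28, 0], [-0.02, 0.42, 0], [-0.04, 0.56, 0], [-0.06, 0.69, 0]]' --turn '[[0, 0, 2], [0, 0, 4], [0, 0, 6], [0, 0, 8], [0, 0, 10]]'

```text
clock: 9.52
position: [0.5219, 0.0931, 0.0833]
tool_rot: [3.142, 0.0, 2.931]
force: [-0.0, 0.7, 0.2]
grip_width: 0.0
```

```bash
python3 -c "
from h import *
st()"
```

```text
t 9.53 phi 167.5 r 0.0398 z 0.0833 rot [180.    0.  167.9] Frad 0.17 Ftan(ccw+) -0.7 Fz 0.16 q7 0.93
```

No contact yet at phi 167.5. Continue in 2° steps.

Request:
arm_command --gripper '[0, 0, 0]' --slide '[[0, 0.14, 0.1], [-0.01, 0.28, 0.1], [-0.02, 0.42, 0.1]]' --turn '[[0, 0, 2], [0, 0, 4], [0, 0, 6]]'

```text
clock: 9.9
position: [0.5226, 0.0968, 0.0821]
tool_rot: [-3.141, -0.001, 2.826]
force: [-1.4, -2.1, -0.4]
grip_width: 0.0003
```

```bash
python3 -c "
from h import *
st()"
```

```text
t 9.9 phi 162.1 r 0.0401 z 0.0821 rot [-180.    -0.   161.9] Frad 0.7 Ftan(ccw+) 2.42 Fz -0.38 q7 0.84
```

Request:
arm_command --gripper '[0, 0]' --slide '[[0, 0.14, 0], [-0.01, 0.28, 0]]' --turn '[[0, 0, 2], [0, 0, 4]]'

```text
clock: 10.15
position: [0.5232, 0.099, 0.0821]
tool_rot: [-3.14, -0.001, 2.756]
force: [-3.8, -4.9, 0.5]
grip_width: 0.0002
```

```bash
python3 -c "
from h import *
st()"
```

```text
t 10.15 phi 158.9 r 0.0402 z 0.0821 rot [-1.799e+02 -1.000e-01  1.579e+02] Frad 1.83 Ftan(ccw+) 5.94 Fz 0.51 q7 0.78
```

Contact begins at phi ≈ 163, so crests are expected at about 148, 118, 88 and 58, and click 4 rests at about 43. I aim to stop the finger at about 50.

Request:
arm_command --gripper '[0, 0, 0, 0, 0]' --slide '[[-0.02, 0.35, 0], [-0.06, 0.69, 0], [-0.14, 1.04, 0], [-0.24, 1.37, 0], [-0.37, 1.69, 0]]' --turn '[[0, 0, 5], [0, 0, 10], [0, 0, 15], [0, 0, 20], [0, 0, 25]]'

```text
clock: 10.78
position: [0.5338, 0.1143, 0.0823]
tool_rot: [3.141, -0.0, 2.318]
force: [-3.3, -1.4, 0.1]
grip_width: -0.0001
```

```bash
python3 -c "
from h import *
st()"
```

```text
t 10.78 phi 132.1 r 0.0402 z 0.0823 rot [180.   -0.  132.8] Frad 1.13 Ftan(ccw+) 3.37 Fz 0.15 q7 0.44
```

Request:
arm_command --gripper '[0, 0, 0, 0, 0]' --slide '[[-0.02, 0.35, 0], [-0.06, 0.69, 0], [-0.14, 1.04, 0], [-0.24, 1.37, 0], [-0.37, 1.69, 0]]' --turn '[[0, 0, 5], [0, 0, 10], [0, 0, 15], [0, 0, 20], [0, 0, 25]]'

```text
clock: 11.4
position: [0.5488, 0.1232, 0.0824]
tool_rot: [3.141, -0.0, 1.882]
force: [0.1, -0.3, 0.3]
grip_width: 0.0001
```

```bash
python3 -c "
from h import *
st()"
```

```text
t 11.4 phi 107.1 r 0.0405 z 0.0824 rot [180.   -0.  107.8] Frad -0.3 Ftan(ccw+) -0.02 Fz 0.26 q7 0.1
```

Request:
arm_command --gripper '[0, 0, 0, 0, 0]' --slide '[[-0.02, 0.35, 0], [-0.06, 0.69, 0], [-0.14, 1.04, 0], [-0.24, 1.37, 0], [-0.37, 1.69, 0]]' --turn '[[0, 0, 5], [0, 0, 10], [0, 0, 15], [0, 0, 20], [0, 0, 25]]'

```text
clock: 12.02
position: [0.5659, 0.1249, 0.0823]
tool_rot: [3.141, -0.0, 1.446]
force: [-0.3, 0.7, 0.3]
grip_width: -0.0001
```

```bash
python3 -c "
from h import *
st()
cv2.imwrite('pics/w5.png',vision.grab_frame('wrist'))"
```

```text
t 12.03 phi 82.7 r 0.0408 z 0.0823 rot [180.   -0.   82.8] Frad 0.65 Ftan(ccw+) 0.35 Fz 0.32 q7 -0.22
```

View pics/w5.png

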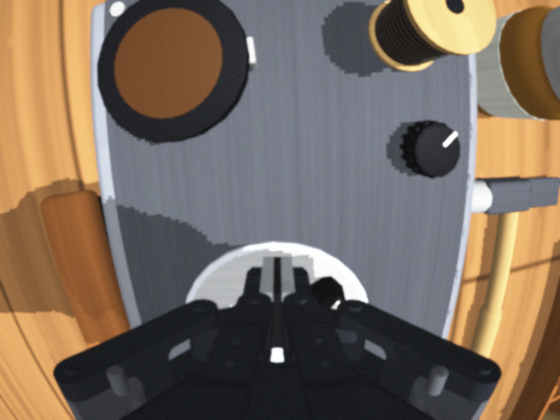

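The force is zero and the nose tip is at (328,290), ahead of the finger, so it has snapped into click 3. Now the last click, finely.

Request:
arm_command --gripper '[0, 0, 0, 0, 0]' --slide '[[-0.02, 0.35, 0], [-0.06, 0.69, 0], [-0.12, 0.96, 0], [-0.19, 1.22, 0], [-0.24, 1.37, 0]]' --turn '[[0, 0, 5], [0, 0, 10], [0, 0, 14], [0, 0, 18], [0, 0, 20]]'

```text
clock: 12.7
position: [0.5786, 0.1213, 0.0822]
tool_rot: [-3.141, -0.0, 1.1]
force: [-2.2, 3.5, 0.9]
grip_width: -0.0004
```

```bash
python3 -c "
from h import *
st()"
```

```text
t 12.7 phi 64.0 r 0.0409 z 0.0822 rot [-179.9   -0.    63. ] Frad 2.15 Ftan(ccw+) 3.54 Fz 0.94 q7 -0.47
```

Request:
arm_command --gripper '[0, 0]' --slide '[[0, 0.14, 0], [-0.01, 0.28, 0]]' --turn '[[0, 0, 2], [0, 0, 4]]'

```text
clock: 12.95
position: [0.5817, 0.1191, 0.0823]
tool_rot: [3.141, -0.0, 1.029]
force: [-0.3, 1.7, -0.9]
grip_width: 0.0003
```

```bash
python3 -c "
from h import *
st()"
```

```text
t 12.95 phi 58.8 r 0.0405 z 0.0823 rot [180.  -0.  59.] Frad 1.3 Ftan(ccw+) 1.1 Fz -0.85 q7 -0.52
```

Falling force near the crest, as expected. 4° more.

Request:
arm_command --gripper '[0, 0, 0]' --slide '[[0, 0.14, 0], [-0.01, 0.28, 0], [-0.01, 0.28, 0]]' --turn '[[0, 0, 2], [0, 0, 4], [0, 0, 4]]'

```text
clock: 13.32
position: [0.5839, 0.1173, 0.0823]
tool_rot: [3.141, 0.0, 0.96]
force: [0.2, 0.8, -0.0]
grip_width: -0.0002
```

```bash
python3 -c "
from h import *
st()"
```

```text
t 13.32 phi 54.7 r 0.0402 z 0.0823 rot [180.   0.  55.] Frad 0.75 Ftan(ccw+) 0.28 Fz -0.01 q7 -0.57
```

The force is about zero, so it should have snapped. Back off ccw, lift, retreat sideways and check.

Request:
arm_command --gripper '[0, 0, 0, 0, 0]' --slide '[[0, -0.6, 0], [0, -1.2, 0], [0, -1.2, -4], [0, -1.2, -9], [0, -1.2, -12]]' --turn '[[0, 0, 0], [0, 0, 0], [0, 0, 0], [0, 0, 0], [0, 0, 0]]'

```text
clock: 13.95
position: [0.574, 0.1248, 0.2045]
tool_rot: [3.141, -0.002, 0.961]
force: [-0.6, 0.3, 0.1]
grip_width: 0.0002
```

Request:
arm_command --gripper '[0, 0, 0, 0, 0]' --slide '[[0, -5, -1], [0, -10, -1], [0, -14, -1], [0, -14, -1], [0, -14, -1]]' --turn '[[0, 0, 0], [0, 0, 0], [0, 0, 0], [0, 0, 0], [0, 0, 0]]'

```text
clock: 14.58
position: [0.4593, 0.2046, 0.2125]
tool_rot: [3.141, -0.0, 0.961]
force: [0.5, -0.2, -0.0]
grip_width: 0.0001
```

```bash
python3 -c "
from h import *
st();print(bot.observe()['position'])
f=vision.grab_frame('top');cv2.imwrite('pics/t9.png',cv2.resize(f[185:305,235:385],None,fx=5,fy=5,interpolation=cv2.INTER_CUBIC))"
```

```text
t 14.57 phi 130.2 r 0.1572 z 0.2125 rot [180.   -0.   55.1] Frad -0.51 Ftan(ccw+) -0.23 Fz -0.02 q7 -0.9
[0.45933783 0.20463478 0.21245398]
```

View pics/t9.png

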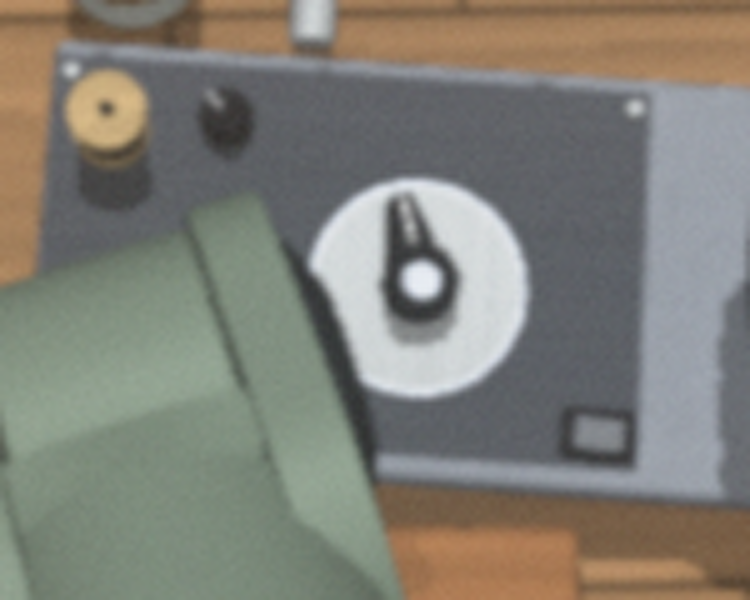

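The nose is again at (403,197) with the hub at (421,281). That is 15.8° in the finisher frame, or 119° from off, so click 4. The lamp mark and the spool haven't moved. Handing in.

```bash
python3 -c "
from workcell import job_done
print(job_done())"
```

```text
the job is handed in; nothing more can be done
None
```

The dial was pushed back to its off stop, then clockwise four clicks, and it was resting in the fourth when I handed in at about 14.6 s. I pushed with the shut fingertips only and never gripped the dial.

- **Off stop:** the force rose to about 9.7 N as the nose met the stop, and I stopped there. The wrist picture put the nose at about 130° in world axes, where off should be.
- **Four clicks:** the finger angles fitted four clicks. The force fell to about zero after the last crest, with the finger stopped short of the nose's resting place. The measured force never passed about 10 N.
- **Final picture:** the nose is about 119° clockwise from off, against 120° for click 4. It was also in click 4 at the start, so start and end look alike.
- **Other things:** the lamp mark and spool look unmoved. In the last top picture the arm hid the wax tin and part of the shoe brush, and the crop left out the shoe, the awl and most of the glue jar and hammer, so I did not recheck those. The finger's path stayed clear of them all.
- **Disagreement:** the cameras differed by 3 to 5 mm on where the dial's axis is. I used a position between them and let the measured forces decide the contacts.

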